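Ready an empty pusher lane for restocking

TASK

Get the empty jar lane ready for restocking: take the wide label holder from the spares stand, hook it over the bare end of the rail on the empty lane's side, beyond the lane, and slide it along the rail until it hangs centred in front of that lane with its card facing outward like its neighbour's, then let go of it. Then draw that lane's spring pusher back until its paddle's front face is level with the fill line, and finish holding it there against its spring, so a colleague can drop the jars in. Leave the jars, the other labels and the rest of the counter as they are.

Things in the scene. Friction and masses are not known exactly. Their poses are not given: they have to be found in the camera images.
- label: wide label holder, loose, white plastic, 40 g, hanging on the spares stand: upside-down U hook 60 mm wide (y), 22 mm thick over both legs (x; pinch it there from above). Bridge 4 mm thick; 14 mm gap between legs; back leg (-x) 24 mm long, front leg (+x) is the 66 mm card plate. Origin: middle of the bridge's underside, which rests on the bar; z up, y along the bar. Hang it with +x to the rail's +x
- label_card (a point): middle of the wide label holder's card face, 11 mm to its +x and 45 mm below its origin
- small_label: a spare label holder of the same shape but only 36 mm wide, hanging on the spares stand beside the wide one (either side); leave it
- full_label: a label holder like the wide one (60 mm), hanging on the rail in front of the full lane; leave it
- stand: the spares stand, fixed: dark steel base plate 100 x 190 x 8 mm with a 10 mm round bar along its y, bar axis 100 mm above the surface (top 105 mm), on posts at its y = -85 and +85 mm. Origin: centre of the plate's underside, on the surface
- rail_mid (a point): middle of the label rail, on top of the bar, 110 mm above the surface. Level steel bar, 10 mm diameter, 360 mm long along this point's y, held from below at its ends, in front of the riser's far side. x points from the lanes to the customer side, z up. The riser (top 90 mm above the surface, it carries the lanes) ends 37 mm behind the bar's axis
- lane: the empty lane: fixed tray 220 mm long (x, +x to the rail), 82 mm wide (y), left or right on the riser beside the full lane (centres 92 mm apart). Origin: centre of its underside, 90 mm above the surface, 160 mm behind the rail's axis, 46 mm to one side of the rail's middle. Walls, front stop (x = 100 to 104 mm) 40 mm high. Bare end of the rail: 90 to 175 mm from its middle, on this lane's side
- lane_line (a point): middle of the fill line: a black line, 4 mm wide, across the empty lane's white floor with an upright black rib, 46 mm high, on each side wall, 45 mm behind the lane's centre; axes as the lane's
- pusher (a joint): travel of the empty lane's pusher, m: 0 at the front (rest), grows drawn back along the lane's -x, 0.140 with the face at the fill line, back stop at 0.158. A spring drives it forward, about 4 N at the front, 7 N at the line; let go, it returns. Black upright plastic paddle 70 mm wide, 6 mm thick, with a thumb tab on top and the spring drum behind its foot
- pusher_face (a point): foot of the middle of the paddle's front face, on the tray's floor; axes as the lane's
- pusher_tab (a point): top of the thumb tab, at its middle, 194 mm above the surface. The tab is 34 mm wide (lane's y), 10 mm thick (lane's x) and free for 40 mm down on both faces: pinch it from above across its thickness
- jar_a: straight glass jar with a flat aluminium lid, 68 mm diameter, 88 mm tall; origin at the centre of its underside. Front jar in the full lane; leave it
- jar_b: straight glass jar with a flat aluminium lid, 68 mm diameter, 88 mm tall; origin at the centre of its underside. Second jar in the full lane, against its pusher; leave it
- jar_c: straight glass jar with a flat aluminium lid, 68 mm diameter, 88 mm tall; origin at the centre of its underside. In the wooden crate; leave it
- jar_d: straight glass jar with a flat aluminium lid, 68 mm diameter, 88 mm tall; origin at the centre of its underside. In the wooden crate; leave it
- jar_e: straight glass jar with a flat aluminium lid, 68 mm diameter, 88 mm tall; origin at the centre of its underside. Standing on the riser's top beside the lanes, near the robot; leave it
- canister: clear square canister with a white lid, 98 mm square, 150 mm tall, on the counter; origin at the centre of its underside; leave it
- scoop: round steel scoop cup, 60 mm diameter, 50 mm tall, with a flat handle, on the counter; origin at the centre of its underside; leave it
There are look-alikes about, which are no part of the job. What is shaped like the small_label but yellow is not meant.

How it is judged:
By the outcome, as a careful person would: the job done as asked, in the order asked, and still so for the second after the job is handed in, while the arm keeps its last pose, push and grip.
It also fails if it takes over 54 s, if anything falls off the work surface, if the arm or the gripper's body presses on something with over 40 N, if the wrist force passes 120 N, or if a joint passes its speed limit or range.

ROBOT

A 6-joint arm with a two-finger parallel gripper is mounted at the origin on the work surface. World frame = base frame: x ahead of the robot, y to its left, z up, the work surface at z = 0. Lengths are in mm, angles in rad, forces in N, time in s.
With the tool pointing down it reaches from about 275 to 750 mm from the base axis. Payload 10.2 kg.
Tool frame: the origin (TCP) lies midway between the tips of the shut fingers; the grasp point (between the pads) lies 19 mm behind it; z points along the fingers, y is the line along which they close (so a half turn about z gives the same grasp; the last joint's range is limited). The gripper opens to 85 mm and grips with 20 to 120 N. Pads are 22 mm wide; open, the fingers measure 114 mm over their backs; the gripper's body (76 mm by 85 mm) begins 54 mm behind the grasp point. The pads swing forward as they close: fully open they stand 13 mm farther back than shut.
Start: joints at [-1.402, 0.313, 1.498, -0, 1.331, -0.223], TCP at [200.461, -485.228, 231.294] pointing down, gripper open.
Joint ranges: [-2.94, 2.94], [-0.97, 2.17], [0.19, 2.56], [-1.23, 4.37], [0.02, 3.11], [-2.88, 2.88]. Speed limits (rad/s): [2.39, 2.39, 3.01, 3.14, 3.14, 3.14].

INTERFACE

Orientations are given as a unit quaternion [w, x, y, z].
In Python, from rig import ctrl gives the robot as it stands.
- The arm moves only by the tool arm_command, never from a script. Its argument "increments" is a list of rows, each an object with "dr": the turn, a rotation vector about the tool's x, y, z in units of pi/4 rad (1.0 is pi/4 rad), a list of three; "offset": the shift along the tool's x, y, z in units of 120 mm (1.0 is 120 mm), a list of three; "hand": the opening, from -1 (shut) to 1 (fully open). A call has 1 to 8 rows; each row shifts and turns the commanded pose from where the row before left it, along the tool's axes as they then stand; what a row does not reach is not made up. A row lasts 1/10 s, in which the tool goes at most 50 mm and 8.59 degrees, less where a joint would pass 70% of its speed; a pose out of reach is approached as far as the arm can. A call with a number of a shift or a turn outside -1 to 1 is refused whole. A call with a gripper value outside its range is refused whole. The fingers move at their own pace and stop on an object; "grip_force" is the grip in N (left out, the last holds). Time passes only in rows, so rows that do not move let the fingers close. It gives the time, the measured TCP pose, the force, the opening and the grip force at its end, in the units of the state.
- ctrl.sense(): the state, without advancing time (a new reading comes with each control period).
- ctrl.capture(name): name is "side" or "top" or "wrist"; returns the picture (400x640x3 uint8, red, green, blue); there is no depth.
- ctrl.camera_info(name): a dict with "K" (3x3 intrinsics, pixels), "R" (3x3) and "t" (3): a world point X has camera coordinates R X + t. Camera axes: x right, y down, z forward; pixel columns grow to the right and rows downward; lengths in mm; the calibration is good to about 2 mm. A picture is of the moment at which its call begins: read the wrist's pose just before it. camera_info takes no time and is no camera call; for the wrist camera it gives the pose at the moment of the call.
- ctrl.finish_job(): hands the job in; it is judged then, once.
The state is a dict: "time_s": time; "joints": joint angles; "dq": joint speeds; "tau": joint torques, N m; "eef_pos": TCP position; "ee_rot": TCP orientation; "force": force on the tool from outside, world axes, zero at the start; "wrist_torque": the same for the moment, N m; "grip_width": opening from 0.0 (shut) to 1.0 (fully open); "grip_force": force on a finger pad.
Only numpy, scipy, OpenCV 4.12 (cv2) and the standard library are available. Lean on these libraries where they do the work, as an engineer would, in place of code of your own. Each camera call takes 0.05 s, during which the arm holds its last target. There are 200 camera calls.

## Working session

There is one attempt and no reset: what is moved stays moved. The work goes in short steps, Python scripts to look and compute and a tool call to move; the robot and the scene stay as the last step left them, time stands still between calls to the robot, and variables do not carry over. Pictures are saved under pics/ and viewed, at most 10 in all, crops included, and the job is handed in when it is done.

Besides the shell and the picture viewer there is one more tool, called as a command line: name --argument value ..., lists and objects as JSON in quotes. arm_command: Moves the arm, as the interface text tells. Shifts and turns lie within -1 to 1; 1 stands for 120 mm of shift or pi/4 rad of turn. Its arguments: {"type":"object","properties":{"increments":{"type":"array"},"grip_force":{"type":"number"}},"required":["increments"]}

```bash
mkdir -p pics; python3 - <<'E'
from rig import ctrl
import cv2,json,numpy as np
s=ctrl.sense();print(s)
for n in("side","top"):
    cv2.imwrite(f"pics/{n}0.png",ctrl.capture(n)[:,:,::-1])
    c=ctrl.camera_info(n);print(n,{k:np.round(v,3).tolist() for k,v in c.items()})
a=cv2.imread("pics/side0.png");b=cv2.imread("pics/top0.png")
E
ls
```

```text
{'time_s': 0.0, 'joints': array([-1.40237354e+00,  3.13464078e-01,  1.49845505e+00,  4.38948686e-06,
        1.33095616e+00, -2.23405640e-01]), 'dq': array([-0.00025387, -0.0012164 , -0.00137238, -0.00063304,  0.00120418,
        0.00010106]), 'tau': array([-1.38676121e-03, -4.12271118e+01, -2.59742206e+01, -2.58500759e-04,
        4.19580916e-03,  1.10193344e-05]), 'eef_pos': array([ 200.43012286, -484.96186193,  230.72109822]), 'ee_rot': array([-6.41015031e-04,  9.80870016e-01,  1.94662788e-01,  1.97592500e-05]), 'force': array([-0.15185167, -0.39487449,  0.98236837]), 'wrist_torque': array([ 0.02114495, -0.00422513,  0.01309748]), 'grip_force': 0.0, 'grip_width': 1.000207527531612}
side {'K': [[470.945, 0.0, 314.643], [0.0, 470.945, 202.546], [0.0, 0.0, 1.0]], 'R': [[0.926, -0.377, 0.014], [-0.191, -0.499, -0.845], [0.326, 0.78, -0.534]], 't': [-535.404, 225.402, 1293.022]}
top {'K': [[413.764, 0.0, 315.602], [0.0, 413.764, 206.168], [0.0, 0.0, 1.0]], 'R': [[-0.006, -1.0, -0.016], [-0.991, 0.008, -0.134], [0.134, 0.015, -0.991]], 't': [4.88, 588.273, 1365.642]}
pics
```

View pics/side0.png

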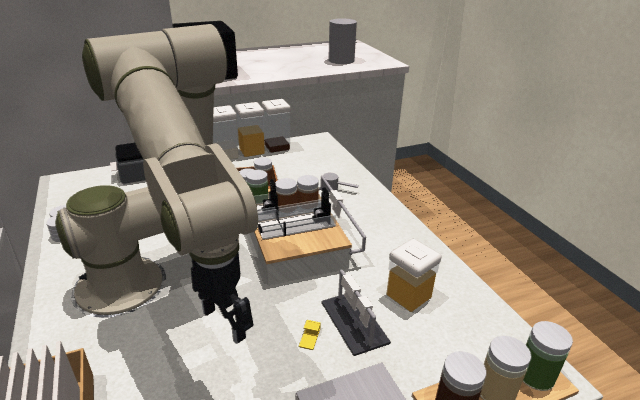

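View pics/top0.png

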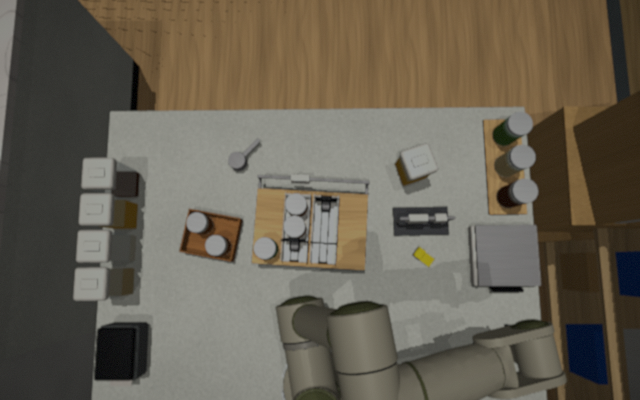

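The top view shows the riser with the full lane at (295,225) and the empty lane at (326,230), the rail along row 184 and the stand at (421,221). A yellow look-alike lies at (424,256). The empty lane is on the −y side, so the rail's bare end is at about (358,187). I'll crop in closer.

```bash
python3 - <<'E'
import cv2,numpy as np
a=cv2.imread("pics/side0.png");b=cv2.imread("pics/top0.png")
z=lambda im,x,y,w,h,W,H:cv2.resize(im[y:y+h,x:x+w],(W,H),interpolation=cv2.INTER_CUBIC)
A=z(b,245,170,130,100,400,300) # top riser
A=z(b,250,170,130,100,390,300);B=z(b,386,200,70,52,404,300)
C=z(a,240,170,130,100,390,300);D=z(a,315,260,80,60,404,300)
cv2.imwrite("pics/crop1.png",np.vstack([np.hstack([A,B]),np.hstack([C,D])]))
E
```

```text
(no output)
```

View pics/crop1.png

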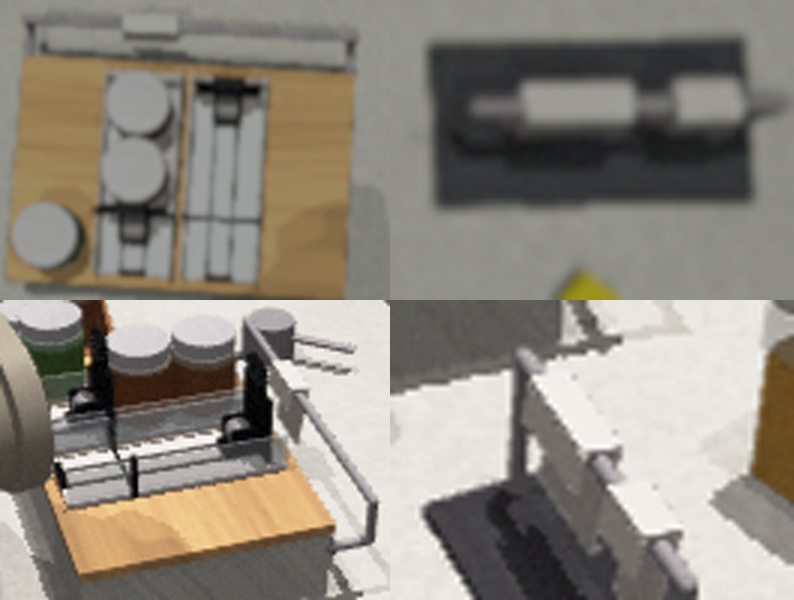

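Crop reading: the left holder on the stand, (408–429, 218), is 20 px ≈ 60 mm, so it is the wide one. The right one, (435–447, 218), is about 36 mm, so it is the small one. The yellow look-alike is at (424,256) and the full-lane label on the rail is at (300,179). I choose the holder at (418,218). Its long leg appears to be on the far (+x) side.

```bash
cat >h.py <<'E'
from rig import ctrl
import cv2,numpy as np
from scipy.spatial.transform import Rotation as Ro
def ray(c,px,z):
    K,R,t=[np.array(c[k],float) for k in("K","R","t")]
    p=cv2.undistortPoints(np.array([[px]],float),K,None)[0,0]
    d=R.T@np.r_[p,1];o=-R.T@t.ravel()
    return o+d*(z-o[2])/d[2]
def proj(c,X):
    p=c["K"]@(c["R"]@np.array(X,float)+np.ravel(c["t"]));return p[:2]/p[2]
def tool():
    s=ctrl.sense();q=s["ee_rot"];return s,Ro.from_quat(np.r_[q[1:],q[0]])
def delta(target,yaw_y):
    """tool-frame shift (units of 120mm) and z-turn (pi/4) to bring TCP to target, tool y axis along world angle yaw_y (mod pi)"""
    s,R=tool();M=R.as_matrix();off=M.T@(np.array(target)-s["eef_pos"])/120
    cur=np.arctan2(M[1,1],M[0,1]);d=(yaw_y-cur+np.pi/2)%np.pi-np.pi/2
    tilt=M.T@np.cross(M[:,2],[0,0,-1])
    print("pos",s["eef_pos"].round(1),"off",off.round(3),"turn z",round(-d/(np.pi/4),3),"tilt dr",(tilt/(np.pi/4)).round(3),"q6",s["joints"][5].round(2),"t",s["time_s"],"F",s["force"].round(1),"grip",s["grip_width"],s["grip_force"])
E
python3 - <<'E'
from h import *
c=ctrl.camera_info("top")
A=lambda x,y:(250+x/3-.33,170+y/3-.33);B=lambda x,y:(386+(x-390)/5.77-.4,200+y/5.77-.4)
r1=ray(c,A(27,21),110);r2=ray(c,A(355,38),110);print("rail",r1,r2,np.linalg.norm(r1-r2),(r1+r2)/2,np.degrees(np.arctan2(*(r1-r2)[:2])))
l1=ray(c,B(521,100),109);l2=ray(c,B(636,105),109);print("lab",l1,l2,np.linalg.norm(l1-l2),(l1+l2)/2)
p=[ray(c,B(*q),8) for q in((430,40),(745,38),(752,200),(437,207))];print("plate",np.array(p).round(1),np.mean(p,0))
b1=ray(c,B(475,105),105);b2=ray(c,B(785,103),105);print("bar",b1,b2)
print("full",ray(c,A(150,25),114))
print("tab",ray(c,A(228,108),194))
w=ctrl.camera_info("wrist");s,R=tool();M=R.as_matrix()
cw=-w["R"].T@np.ravel(w["t"]);print("cam in tool",M.T@(cw-s["eef_pos"]),(w["R"]@M).round(2),w["K"][0,0]);print(M.round(3))
delta([l1[0]/2+l2[0]/2-0,(l1[1]+l2[1])/2,230],0.)
E
```

```text
rail [677.38652344 185.03769794 110.        ] [ 655.41923802 -170.65525359  110.        ] 356.3706460999905 [666.40288073   7.19122217 110.        ] 3.534048586350067
lab [ 541.73712555 -297.09717754  109.        ] [ 538.46989698 -360.57933399  109.        ] 63.56617787706782 [ 540.10351127 -328.83825577  109.        ]
plate [[ 589.2 -265.1    8. ]
 [ 588.9 -453.3    8. ]
 [ 491.9 -452.7    8. ]
 [ 489.  -266.2    8. ]] [ 539.74962826 -359.32911108    8.        ]
bar [ 539.55859505 -272.29748833  105.        ] [ 539.38920111 -444.14952684  105.        ]
full [670.91947196  50.92422018 114.        ]
tab [568.66151251 -31.89127485 194.        ]
cam in tool [  71.98671886   -0.32867731 -141.15802008] [[ 0.    1.    0.  ]
 [-0.96  0.   -0.28]
 [-0.28 -0.    0.96]] 332.3957080473627
[[ 0.924  0.382 -0.   ]
 [ 0.382 -0.924  0.001]
 [ 0.    -0.001 -1.   ]]
pos [ 200.4 -485.   230.8] off [ 3.113 -0.122  0.008] turn z -1.501 tilt dr [-0.001 -0.     0.   ] q6 -0.22 t 0.1 F [0.3 0.  0.1] grip 1.0023278065147083 0.0
```

arm_command --increments '[{"offset":[0.3,0,0],"dr":[0,0,0],"hand":1},{"offset":[0.38,-0.02,0],"dr":[0,0,0],"hand":1},{"offset":[0.38,-0.02,0],"dr":[0,0,0],"hand":1},{"offset":[0.38,-0.02,0],"dr":[0,0,0],"hand":1},{"offset":[0.38,-0.02,0],"dr":[0,0,0],"hand":1},{"offset":[0.38,-0.02,0],"dr":[0,0,0],"hand":1},{"offset":[0.38,-0.02,0],"dr":[0,0,0],"hand":0.5},{"offset":[0.38,0,0],"dr":[0,0,0],"hand":0.2}]'

```text
time_s: 0.9
eef_pos: [524.7, -335.0, 231.0]
ee_rot: [-0.0, 0.981, 0.195, -0.0]
force: [1.1, -1.4, -0.2]
grip_width: 0.693
grip_force: 0.0
```

arm_command --increments '[{"offset":[0,0,0],"dr":[0,0,-0.19],"hand":0},{"offset":[0,0,0],"dr":[0,0,-0.19],"hand":0},{"offset":[0,0,0],"dr":[0,0,-0.19],"hand":0},{"offset":[0,0,0],"dr":[0,0,-0.19],"hand":0},{"offset":[0,0,0],"dr":[0,0,-0.19],"hand":0},{"offset":[0,0,0],"dr":[0,0,-0.19],"hand":0},{"offset":[0,0,0],"dr":[0,0,-0.19],"hand":0},{"offset":[0,0,0],"dr":[0,0,-0.17],"hand":0}]'

```text
time_s: 1.7
eef_pos: [523.1, -336.2, 230.8]
ee_rot: [-0.001, 0.705, 0.709, -0.0]
force: [0.1, 0.3, -0.4]
grip_width: 0.499
grip_force: 0.0
```

```bash
python3 - <<'E'
from h import *
import pickle
w=ctrl.camera_info("wrist");im=ctrl.capture("wrist");pickle.dump((w,im),open("w1.pkl","wb"))
cv2.imwrite("pics/w1.png",im[:,:,::-1])
delta([540,-329,230],0.)
print(proj(w,[540,-329,109]))
E
```

```text
pos [ 523.2 -336.2  230.8] off [0.058 0.141 0.007] turn z 0.014 tilt dr [-0.001 -0.001  0.   ] q6 -0.77 t 1.75 F [0.5 0.3 0.6] grip 0.5023492390051303 0.0
[333.38903906 185.56384823]
```

View pics/w1.png

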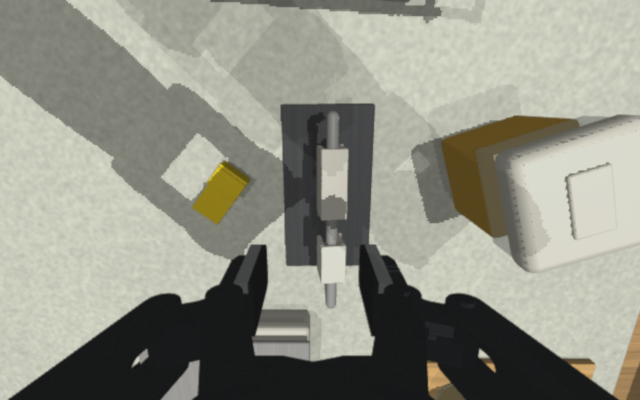

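```bash
python3 - <<'E'
from h import *
import pickle
w,im=pickle.load(open("w1.pkl","rb"))
g=cv2.cvtColor(im,cv2.COLOR_RGB2GRAY)
print(g[184,300:360].tolist());print(g[130:300,334].tolist());print(g[160,300:360].tolist());print(g[210,300:360].tolist())
c=ctrl.camera_info("side")
a=cv2.imread("pics/side0.png")
x0,y0=320,262;S=10
z=cv2.resize(a[y0:y0+55,x0:x0+75],None,fx=S,fy=S,interpolation=cv2.INTER_NEAREST)
for dx,dz,col in((-11,4,(0,255,0)),(-11,-24,(0,0,255)),(-11,-66,(255,0,0)),(11,-66,(255,0,255))):
  for y in(-299,-359):
    p=(proj(c,[540+dx,y,105+dz])-[x0,y0]+.5)*S
    cv2.circle(z,tuple(int(v) for v in p),5,col,-1)
cv2.imwrite("pics/card.png",z)
E
```

```text
[52, 53, 51, 51, 51, 51, 51, 50, 50, 50, 50, 50, 50, 50, 49, 52, 63, 82, 88, 88, 96, 140, 187, 202, 203, 203, 203, 203, 202, 202, 203, 203, 202, 202, 202, 202, 202, 201, 200, 200, 200, 200, 200, 200, 199, 199, 191, 135, 80, 68, 68, 69, 69, 69, 70, 71, 70, 68, 68, 69]
[135, 135, 135, 135, 134, 134, 135, 134, 134, 133, 134, 133, 133, 133, 132, 133, 133, 131, 123, 155, 181, 188, 188, 188, 188, 188, 188, 187, 187, 188, 188, 188, 188, 187, 187, 187, 186, 186, 187, 186, 187, 186, 186, 186, 186, 187, 197, 202, 203, 204, 203, 203, 202, 202, 202, 202, 201, 202, 201, 200, 200, 200, 200, 196, 160, 129, 122, 118, 114, 114, 114, 113, 114, 114, 113, 114, 113, 113, 114, 113, 113, 114, 113, 114, 113, 114, 114, 113, 113, 104, 88, 81, 80, 80, 80, 80, 80, 81, 88, 119, 133, 134, 134, 135, 135, 134, 134, 135, 134, 135, 142, 146, 146, 140, 123, 118, 170, 208, 215, 217, 216, 216, 216, 216, 216, 216, 216, 216, 216, 216, 216, 216, 216, 216, 216, 216, 216, 216, 216, 216, 216, 216, 216, 216, 216, 216, 216, 215, 215, 215, 215, 214, 196, 162, 144, 142, 142, 141, 141, 140, 141, 141, 141, 140, 140, 140, 140, 139, 139, 139]
[81, 79, 64, 53, 51, 51, 50, 50, 50, 50, 50, 48, 46, 43, 41, 42, 58, 79, 87, 88, 99, 139, 178, 188, 189, 188, 189, 188, 188, 188, 188, 188, 188, 188, 188, 187, 187, 186, 187, 187, 187, 186, 187, 186, 185, 186, 183, 155, 105, 73, 69, 69, 71, 70, 71, 71, 71, 70, 69, 68]
[79, 79, 78, 76, 76, 77, 76, 76, 74, 60, 51, 50, 48, 45, 45, 45, 52, 76, 86, 89, 92, 103, 113, 114, 114, 114, 115, 114, 115, 115, 114, 114, 114, 113, 113, 113, 114, 114, 114, 114, 114, 114, 114, 114, 113, 117, 128, 100, 70, 67, 69, 68, 68, 68, 68, 70, 68, 67, 68, 68]
```

View pics/card.png

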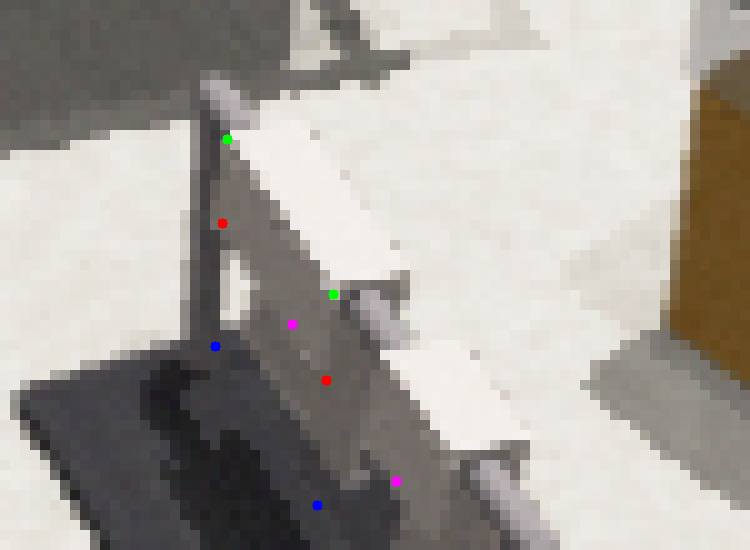

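The short back leg is on −x and the card reaches lower behind it, so the holder's +x points to world +x. The choice of the holder at (418,218) is confirmed.

```bash
python3 - <<'E'
from h import *
import pickle
w,im=pickle.load(open("w1.pkl","rb"))
g=cv2.cvtColor(im,cv2.COLOR_RGB2GRAY).astype(float)
def edges(row,z=109):
    L=g[row,310:336];R=g[row,336:360]
    l=310+np.argmax(np.diff(L))+.5; r=336+np.argmin(np.diff(R))+.5
    return ray(w,(l,row),z),ray(w,(r,row),z)
for r in(155,165,175,185,192):
    a,b=edges(r);print(a.round(1),b.round(1),((a+b)/2).round(1))
a=ray(w,(334,148.8),109);b=ray(w,(334,219.2),109);print(a,b,(a+b)/2)
m=(ray(w,(334.2,148.8),109)+ray(w,(334,219.2),109))/2
# bar yaw
for r in(120,140,228,290,300):
    row=g[r,320:346];k=np.where(row>row.max()-25)[0];print(r,ray(w,(320+k.mean(),r),105).round(1),k.min()+320,k.max()+320)
delta([m[0],m[1],120],0.)
E
```

```text
[ 529.2 -304.1  109. ] [ 550.6 -304.   109. ] [ 539.9 -304.1  109. ]
[ 529.3 -312.1  109. ] [ 550.9 -312.   109. ] [ 540.1 -312.1  109. ]
[ 530.2 -320.3  109. ] [ 551.2 -320.2  109. ] [ 540.7 -320.2  109. ]
[ 529.5 -328.6  109. ] [ 550.7 -328.5  109. ] [ 540.1 -328.5  109. ]
[ 529.6 -334.5  109. ] [ 550.9 -334.4  109. ] [ 540.2 -334.4  109. ]
[ 539.79782768 -299.1512079   109.        ] [ 541.17791316 -358.02671231  109.        ] [ 540.48787042 -328.5889601   109.        ]
120 [ 539.1 -277.2  105. ] 330 337
140 [ 539.1 -292.7  105. ] 330 336
228 [ 538.9 -367.5  105. ] 327 336
290 [ 544.  -427.7  105. ] 320 345
300 [ 543.5 -438.1  105. ] 320 345
pos [ 523.2 -336.2  230.8] off [0.061 0.146 0.924] turn z 0.014 tilt dr [-0.001 -0.001  0.   ] q6 -0.77 t 1.75 F [0.5 0.3 0.6] grip 0.5023492390051303 0.0
```

arm_command --increments '[{"offset":[0.062,0.143,0.1],"dr":[0,0,0.01],"hand":0},{"offset":[0,0,0.3],"dr":[0,0,0],"hand":0},{"offset":[0,0,0.3],"dr":[0,0,0],"hand":0},{"offset":[0,0,0.25],"dr":[0,0,0],"hand":0},{"offset":[0,0,0.2],"dr":[0,0,0],"hand":0},{"offset":[0,0,0.09],"dr":[0,0,0],"hand":0},{"offset":[0,0,0],"dr":[0,0,0],"hand":0},{"offset":[0,0,0],"dr":[0,0,0],"hand":0}]'

```text
time_s: 2.55
eef_pos: [540.9, -329.3, 83.7]
ee_rot: [0.001, 0.71, 0.704, 0.0]
force: [-0.4, -0.5, 0.2]
grip_width: 0.499
grip_force: 0.0
```

```bash
python3 - <<'E'
from h import *
delta([540.3,-328.6,82],0.)
E
```

```text
pos [ 540.9 -329.3   83.7] off [ 0.006 -0.005  0.014] turn z -0.012 tilt dr [ 0.002  0.001 -0.   ] q6 -0.72 t 2.55 F [-0.4 -0.5  0.2] grip 0.4990634733537968 0.0
```

arm_command --increments '[{"offset":[0.005,-0.004,0.012],"dr":[0,0,0],"hand":-0.3},{"offset":[0,0,0],"dr":[0,0,0],"hand":-0.5},{"offset":[0,0,0],"dr":[0,0,0],"hand":-0.8},{"offset":[0,0,0],"dr":[0,0,0],"hand":-1},{"offset":[0,0,0],"dr":[0,0,0],"hand":-1},{"offset":[0,0,0],"dr":[0,0,0],"hand":-1},{"offset":[0,0,0],"dr":[0,0,0],"hand":-1}]' --grip_force 40

```text
time_s: 3.25
eef_pos: [540.2, -328.5, 82.1]
ee_rot: [0.001, 0.71, 0.704, 0.0]
force: [-0.5, 0.7, 6.0]
grip_width: 0.248
grip_force: 39.6
```

arm_command --increments '[{"offset":[0,0,-0.1],"dr":[0,0,0],"hand":-1},{"offset":[0,0,-0.25],"dr":[0,0,0],"hand":-1},{"offset":[0,0,-0.35],"dr":[0,0,0],"hand":-1},{"offset":[0,0,-0.35],"dr":[0,0,0],"hand":-1},{"offset":[0.2,0.05,-0.2],"dr":[0,0,0],"hand":-1},{"offset":[0.38,0.13,0],"dr":[0,0,0],"hand":-1},{"offset":[0.38,0.13,0],"dr":[0,0,0],"hand":-1},{"offset":[0.38,0.13,0],"dr":[0,0,0],"hand":-1}]'

```text
time_s: 4.05
eef_pos: [594.4, -166.3, 232.0]
ee_rot: [0.0, 0.71, 0.704, 0.0]
force: [0.3, -0.8, -1.1]
grip_width: 0.25
grip_force: 39.2
```

arm_command --increments '[{"offset":[0.15,0.06,0],"dr":[0,0,0],"hand":-1},{"offset":[0,0,0],"dr":[0,0,0],"hand":-1},{"offset":[0,0,0],"dr":[0,0,0],"hand":-1}]'

```text
time_s: 4.35
eef_pos: [601.4, -150.3, 231.5]
ee_rot: [0.0, 0.71, 0.704, -0.0]
force: [0.2, 0.1, -0.9]
grip_width: 0.246
grip_force: 39.2
```

```bash
python3 - <<'E'
from h import *
import pickle
w=ctrl.camera_info("wrist");im=ctrl.capture("wrist");pickle.dump((w,im),open("w2.pkl","wb"))
cv2.imwrite("pics/w2.png",im[:,:,::-1])
delta([658.3,-124.6,232],-0.06)
for p in([666.4,7.2,110],[658.3,-124.6,110],[655.4,-170.6,110]):print(proj(w,p))
E
```

```text
pos [ 601.2 -150.9  231.3] off [ 0.224  0.474 -0.006] turn z 0.064 tilt dr [ 0.  0. -0.] q6 -0.42 t 4.4 F [-0.2  0.6 -0.6] grip 0.24912452574993812 39.192839562892914
[405.52032394 -28.4442444 ]
[383.64825392 162.33893476]
[377.30562851 216.90249696]
```

View pics/w2.png

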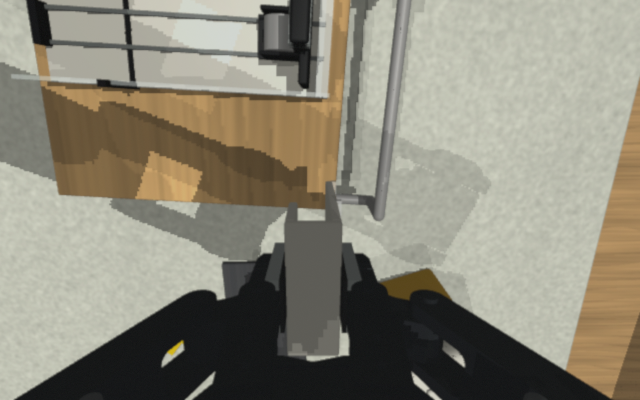

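The rail runs from (403,0) to its bare end at about (380,218). The held holder is at (285–342, 222–355) with its long card leg on the right (+x) side, as needed. The pusher tab is at about (303,20).

```bash
python3 - <<'E'
from h import *
import pickle
w,im=pickle.load(open("w2.pkl","rb"))
g=cv2.GaussianBlur(cv2.cvtColor(im,cv2.COLOR_RGB2GRAY),(3,3),0).astype(float)
P=[]
for r in range(5,205,12):
    c0=int(403-23*r/218);row=g[r,c0-14:c0+15];d=np.diff(row)
    l=c0-14+np.argmin(d[:14])+.5;q=c0-14+14+np.argmax(d[14:])+.5
    p=ray(w,((l+q)/2,r),105);P.append(p);print(r,l,q,p.round(1))
P=np.array(P);k=np.polyfit(P[:,1],P[:,0],1);print("x=%.4f*y+%.2f"%tuple(k),"yaw",np.arctan(k[0]))
print("col end",g[205:230,380].tolist(),ray(w,(380,219.5),105))
print("label edges",[ray(w,p,258).round(1) for p in((286,230),(341,230),(314,222))])
E
```

```text
5 395.5 410.5 [667.3 -11.9 105. ]
17 394.5 409.5 [667.1 -19.6 105. ]
29 393.5 407.5 [666.5 -27.5 105. ]
41 391.5 406.5 [666.  -35.5 105. ]
53 390.5 404.5 [665.4 -43.6 105. ]
65 389.5 403.5 [665.2 -51.9 105. ]
77 387.5 401.5 [664.2 -60.4 105. ]
89 386.5 400.5 [663.9 -69.  105. ]
101 384.5 398.5 [662.9 -77.8 105. ]
113 383.5 397.5 [662.7 -86.7 105. ]
125 382.5 395.5 [662.  -95.9 105. ]
137 380.5 393.5 [ 661.  -105.2  105. ]
149 379.5 392.5 [ 660.7 -114.7  105. ]
161 378.5 390.5 [ 660.  -124.4  105. ]
173 376.5 389.5 [ 659.3 -134.3  105. ]
185 375.5 387.5 [ 658.6 -144.4  105. ]
197 374.5 386.5 [ 658.3 -154.7  105. ]
x=0.0666*y+668.31 yaw 0.0664661599472774
col end [135.0, 136.0, 136.0, 135.0, 135.0, 136.0, 135.0, 135.0, 135.0, 135.0, 135.0, 134.0, 132.0, 127.0, 126.0, 137.0, 158.0, 176.0, 187.0, 189.0, 185.0, 178.0, 175.0, 174.0, 173.0] [ 658.82406102 -174.72800077  105.        ]
label edges [array([ 591.9, -123.3,  258. ]), array([ 612.2, -123.5,  258. ]), array([ 602.3, -120.3,  258. ])]
```

arm_command --increments '[{"offset":[0.1,0.24,0],"dr":[0,0,0],"hand":-1},{"offset":[0.098,0.243,0],"dr":[0,0,0],"hand":-1},{"offset":[0,0,0.2],"dr":[0,0,0.072],"hand":-1},{"offset":[0,0,0.25],"dr":[0,0,0],"hand":-1},{"offset":[0,0,0.05],"dr":[0,0,0],"hand":-1},{"offset":[0,0,0],"dr":[0,0,0],"hand":-1},{"offset":[0,0,0],"dr":[0,0,0],"hand":-1}]'

```text
time_s: 5.1
eef_pos: [660.0, -127.7, 172.9]
ee_rot: [0.001, 0.73, 0.683, 0.001]
force: [0.2, -0.1, 0.1]
grip_width: 0.252
grip_force: 39.4
```

```bash
python3 - <<'E'
from h import *
import pickle
w=ctrl.camera_info("wrist");im=ctrl.capture("wrist");pickle.dump((w,im),open("w3.pkl","wb"))
cv2.imwrite("pics/w3.png",im[:,:,::-1])
delta([659.4,-127.7,88],-0.0665)
for p in([665.5,-41,105],[662,-95,105]):print(proj(w,p))
E
```

```text
pos [ 660.2 -127.5  173.1] off [-0.001 -0.008  0.709] turn z 0.001 tilt dr [0.004 0.001 0.   ] q6 -0.3 t 5.15 F [-0.3  0.6 -0.4] grip 0.24992706680449558 39.42183941602707
[311.80086216  76.19110579]
[311.95258308 166.63832204]
```

View pics/w3.png

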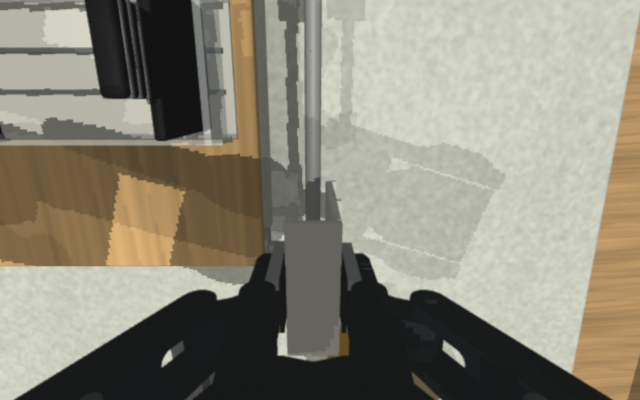

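The rail lies at column ~312 and the label's bridge spans columns 286–341, centred above the rail. I'll get the numbers.

```bash
python3 - <<'E'
from h import *
import pickle
w,im=pickle.load(open("w3.pkl","rb"))
g=cv2.GaussianBlur(cv2.cvtColor(im,cv2.COLOR_RGB2GRAY),(3,3),0).astype(float)
print(im[60,295:330].mean(1).round().tolist());print(im[245,278:350].mean(1).round().tolist())
P=[]
for r in range(5,180,15):
    d=np.diff(g[r,302:326]);l=302+np.argmin(d[:11])+.5;q=313+np.argmax(abs(d[11:]))+.5
    P.append(ray(w,((l+q)/2,r),105)); print(r,l,q,P[-1].round(1))
M=tool()[1].as_matrix();print("tool y",M[:,1].round(4),"z",M[:,2].round(4))
for r in(235,260,300):
    d=np.diff(g[r,278:350]);l=278+np.argmax(d[:20])+.5;q=278+40+np.argmax(abs(d[40:]))+.5
    a,b=[ray(w,(c,r),200) for c in(l,q)];print(r,l,q,a.round(1),b.round(1),((a+b)/2).round(1))
# lane side wall (row ~143) outer edge, white wall top z=130
print("wall",[ray(w,(c,143),130).round(1) for c in(100,200)])
E
```

```text
[93.0, 100.0, 148.0, 165.0, 169.0, 182.0, 187.0, 185.0, 182.0, 143.0, 113.0, 118.0, 127.0, 136.0, 143.0, 152.0, 160.0, 170.0, 170.0, 162.0, 151.0, 143.0, 136.0, 130.0, 120.0, 114.0, 149.0, 184.0, 194.0, 194.0, 192.0, 190.0, 189.0, 191.0, 194.0]
[68.0, 69.0, 69.0, 69.0, 68.0, 71.0, 83.0, 92.0, 97.0, 98.0, 97.0, 97.0, 97.0, 97.0, 97.0, 98.0, 98.0, 97.0, 98.0, 97.0, 97.0, 97.0, 97.0, 97.0, 98.0, 98.0, 98.0, 97.0, 97.0, 97.0, 97.0, 97.0, 97.0, 97.0, 98.0, 98.0, 97.0, 98.0, 97.0, 98.0, 98.0, 97.0, 97.0, 98.0, 97.0, 98.0, 97.0, 98.0, 98.0, 98.0, 98.0, 97.0, 97.0, 97.0, 97.0, 97.0, 97.0, 97.0, 97.0, 98.0, 97.0, 98.0, 96.0, 90.0, 76.0, 70.0, 70.0, 69.0, 69.0, 70.0, 72.0, 74.0]
5 302.5 321.5 [668.1  -3.7 105. ]
20 302.5 321.5 [667.6 -11.2 105. ]
35 303.5 321.5 [667.4 -18.9 105. ]
50 303.5 321.5 [666.9 -26.8 105. ]
65 303.5 321.5 [666.3 -34.9 105. ]
80 303.5 320.5 [665.5 -43.1 105. ]
95 304.5 320.5 [665.2 -51.6 105. ]
110 304.5 320.5 [664.6 -60.3 105. ]
125 303.5 320.5 [663.7 -69.1 105. ]
140 304.5 320.5 [663.5 -78.3 105. ]
155 304.5 320.5 [662.8 -87.6 105. ]
170 304.5 320.5 [662.2 -97.2 105. ]
tool y [ 0.9978 -0.0659  0.0029] z [ 0.0028 -0.0011 -1.    ]
235 281.5 341.5 [ 650.3 -101.8  200. ] [ 672.4 -103.3  200. ] [ 661.3 -102.6  200. ]
260 284.5 341.5 [ 650.5 -112.   200. ] [ 672.  -113.5  200. ] [ 661.2 -112.8  200. ]
300 285.5 339.5 [ 649.3 -129.3  200. ] [ 670.5 -130.7  200. ] [ 659.9 -130.   200. ]
wall [array([547.2, -69.5, 130. ]), array([601.9, -73.1, 130. ])]
```

arm_command --increments '[{"offset":[0,0,0.2],"dr":[0,0,0],"hand":-1},{"offset":[0,0,0.2],"dr":[0,0,0],"hand":-1},{"offset":[0,0,0.1],"dr":[0,0,0],"hand":-1},{"offset":[0,0,0.1],"dr":[0,0,0],"hand":-1},{"offset":[0,0,0.07],"dr":[0,0,0],"hand":-1},{"offset":[0,0,0.03],"dr":[0,0,0],"hand":-1},{"offset":[0,0,0],"dr":[0,0,0],"hand":-1}]'

```text
time_s: 5.85
eef_pos: [660.0, -126.9, 87.7]
ee_rot: [0.0, 0.73, 0.684, 0.0]
force: [-0.3, -0.7, -0.4]
grip_width: 0.247
grip_force: 39.3
```

```bash
python3 - <<'E'
from h import *
delta([665.6,-41,87.5],-0.065)
print(tool()[0]["wrist_torque"])
E
```

```text
pos [ 660.  -126.9   87.7] off [0.717 0.    0.001] turn z -0.0 tilt dr [ 0.001  0.    -0.   ] q6 -0.3 t 5.85 F [-0.3 -0.7 -0.4] grip 0.24737973645548886 39.34566378593445
[-0.00344012  0.03867694 -0.01721838]
```

```bash
python3 - <<'E'
from h import *
import pickle
w,im=pickle.load(open("w3.pkl","rb"))
for c in(60,120,210,225):print(c,im[125:160,c].mean(1).round().astype(int).tolist())
w2,im2=pickle.load(open("w2.pkl","rb"))
for c in(60,180,280):print(c,im2[65:110,c].mean(1).round().astype(int).tolist())
t=ctrl.camera_info("top");T=ctrl.capture("top")
cv2.imwrite("pics/top1.png",T[:,:,::-1])
for r in(230,240,250,258):print(r,T[r,280:350].mean(1).round().astype(int).tolist())
E
```

```text
60 [97, 98, 97, 98, 97, 97, 97, 97, 98, 99, 100, 99, 98, 97, 114, 141, 151, 152, 154, 152, 122, 94, 90, 91, 90, 90, 91, 90, 90, 91, 91, 90, 90, 90, 90]
120 [178, 177, 177, 177, 177, 173, 137, 103, 98, 99, 99, 100, 99, 96, 114, 140, 151, 152, 153, 148, 114, 82, 77, 76, 77, 76, 76, 76, 77, 77, 77, 76, 77, 76, 76]
210 [92, 92, 96, 104, 130, 153, 160, 161, 157, 149, 148, 150, 155, 149, 157, 179, 188, 189, 191, 196, 168, 143, 139, 139, 139, 139, 140, 139, 139, 138, 107, 80, 77, 77, 78]
225 [143, 143, 142, 142, 142, 141, 142, 141, 135, 125, 122, 119, 109, 99, 93, 89, 89, 93, 113, 129, 133, 133, 133, 133, 133, 133, 134, 134, 131, 103, 77, 74, 75, 75, 74]
60 [170, 171, 176, 178, 171, 166, 165, 165, 165, 164, 165, 171, 184, 193, 195, 192, 164, 116, 84, 79, 85, 116, 131, 132, 132, 133, 133, 132, 129, 105, 83, 79, 78, 80, 79, 79, 79, 78, 78, 79, 79, 79, 79, 79, 79]
180 [183, 183, 183, 183, 183, 183, 183, 183, 182, 183, 181, 173, 168, 168, 167, 167, 167, 167, 170, 186, 196, 196, 195, 174, 129, 93, 84, 85, 84, 90, 124, 141, 143, 143, 136, 132, 132, 132, 132, 133, 132, 132, 132, 132, 133]
280 [98,
[... 809 characters left out ...]
 106, 106, 107, 106, 105, 105, 104, 102, 101, 99, 99, 97, 96]
250 [107, 118, 108, 114, 141, 154, 155, 154, 145, 118, 75, 52, 53, 48, 40, 39, 39, 32, 38, 74, 114, 137, 146, 145, 139, 121, 90, 66, 64, 67, 67, 66, 71, 75, 77, 81, 85, 89, 90, 95, 96, 98, 104, 105, 109, 108, 109, 110, 110, 111, 110, 109, 109, 109, 107, 108, 106, 107, 105, 104, 102, 101, 101, 98, 96, 93, 90, 86, 84, 81]
258 [79, 76, 74, 72, 72, 74, 85, 98, 105, 101, 104, 127, 140, 142, 141, 142, 133, 119, 123, 140, 146, 137, 108, 82, 78, 82, 86, 90, 92, 97, 99, 99, 99, 102, 103, 104, 105, 106, 108, 109, 109, 109, 109, 109, 110, 110, 109, 109, 108, 103, 96, 86, 76, 65, 58, 57, 62, 68, 76, 86, 90, 94, 92, 91, 88, 86, 86, 85, 79, 70]
```

```bash
python3 - <<'E'
from h import *
import pickle
w,_=pickle.load(open("w3.pkl","rb"));w2,_=pickle.load(open("w2.pkl","rb"))
u=np.array([.0655,.998])
for z in(90,94,110,120,130,135):
    for rr in((145.2,88.8),(139.3,83.3)):
        a=ray(w,(120,rr[0]),z);b=ray(w2,(180,rr[1]),z);print(z,"local y",(a[:2]@u).round(1),(b[:2]@u).round(1),"| a2",(ray(w,(60,145.3),z)[:2]@u).round(1))
print("rail end",np.array([658.8,-174.7])@u)
E
```

```text
90 local y -39.7 -34.4 | a2 -39.7
90 local y -35.8 -30.2 | a2 -39.7
94 local y -39.2 -34.4 | a2 -39.2
94 local y -35.3 -30.3 | a2 -39.2
110 local y -37.2 -34.7 | a2 -37.3
110 local y -33.6 -30.8 | a2 -37.3
120 local y -36.0 -34.8 | a2 -36.0
120 local y -32.6 -31.1 | a2 -36.0
130 local y -34.7 -35.0 | a2 -34.8
130 local y -31.5 -31.4 | a2 -34.8
135 local y -34.1 -35.0 | a2 -34.2
135 local y -31.0 -31.5 | a2 -34.2
rail end -131.1992
```

View pics/top1.png

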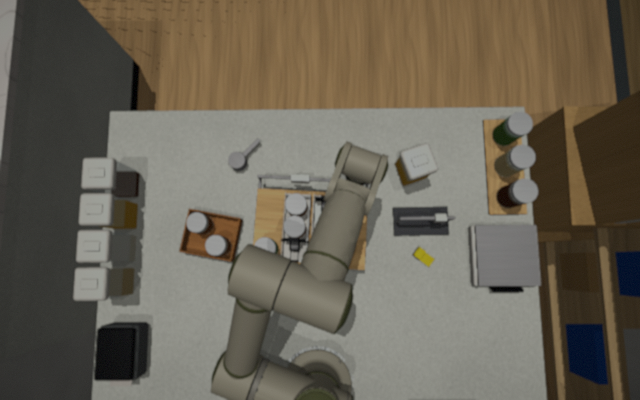

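arm_command --increments '[{"offset":[0.05,0,0],"dr":[0,0,0],"hand":-1},{"offset":[0.1,0,0],"dr":[0,0,0],"hand":-1},{"offset":[0.13,0,0],"dr":[0,0,0],"hand":-1},{"offset":[0.13,0,0],"dr":[0,0,0],"hand":-1},{"offset":[0.13,0,0],"dr":[0,0,0],"hand":-1},{"offset":[0.13,0,0],"dr":[0,0,0],"hand":-1},{"offset":[0.06,0,0],"dr":[0,0,0],"hand":-1},{"offset":[0,0,0],"dr":[0,0,0],"hand":-1}]'

```text
time_s: 6.7
eef_pos: [665.8, -37.6, 87.2]
ee_rot: [0.0, 0.729, 0.684, 0.001]
force: [4.5, 1.7, 0.1]
grip_width: 0.251
grip_force: 39.8
```

```bash
python3 - <<'E'
from h import *
import pickle
w=ctrl.camera_info("wrist");im=ctrl.capture("wrist");pickle.dump((w,im),open("w4.pkl","wb"))
cv2.imwrite("pics/w4.png",im[:,:,::-1])
delta([665.6,-41,87.5],-0.065);s=tool()[0];print(s["eef_pos"][:2]@[.0655,.998])
for y in(92,180,-86):print(y,proj(w,[*(s["eef_pos"][:2]+np.array([.0655,.998])*y),114]))
E
```

```text
pos [665.7 -38.4  87.2] off [-0.022  0.001 -0.003] turn z 0.0 tilt dr [ 0.001 -0.001  0.   ] q6 -0.17 t 6.75 F [4.8 2.5 1. ] grip 0.25063413640070015 39.78184416890144
5.26440309697709
92 [312.71497721  38.76055735]
180 [ 313.42009958 -363.55396533]
-86 [311.97904696 458.65281446]
```

View pics/w4.png

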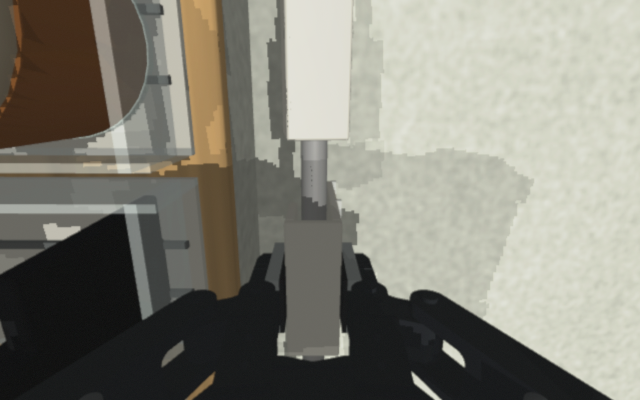

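```bash
python3 - <<'E'
from h import *
import pickle
w,im=pickle.load(open("w4.pkl","rb"));u=np.array([.0655,.998])
g=im.mean(2)
print(g[125:150,320].round().astype(int).tolist());print(g[210:235,315].round().astype(int).tolist())
for c in(20,70,170,185):print(c,g[140:230,c].round().astype(int).tolist())
for c,r,z in((320,139.,114),(315,221,114)):print(r,ray(w,(c,r),z)[:2]@u)
for r in range(150,221,10):print(r,[(ray(w,(60,r),z)[:2]@u).round(1) for z in(90,130)])
E
```

```text
[221, 221, 221, 221, 221, 221, 221, 221, 221, 221, 221, 221, 220, 209, 184, 153, 143, 147, 146, 147, 148, 147, 147, 147, 147]
[77, 77, 77, 76, 76, 76, 76, 77, 77, 78, 87, 94, 98, 101, 102, 102, 102, 102, 103, 102, 103, 103, 102, 103, 102]
20 [43, 42, 42, 42, 43, 51, 86, 101, 104, 104, 105, 108, 132, 143, 134, 110, 94, 92, 92, 91, 91, 92, 98, 137, 155, 157, 156, 156, 156, 155, 156, 155, 141, 106, 80, 76, 81, 94, 100, 103, 105, 104, 105, 104, 105, 104, 104, 105, 104, 105, 104, 104, 106, 104, 105, 105, 105, 105, 104, 104, 105, 105, 105, 111, 149, 167, 169, 169, 169, 169, 169, 169, 167, 141, 112, 103, 103, 102, 102, 103, 103, 102, 102, 103, 102, 103, 102, 103, 102, 102]
70 [102, 102, 102, 102, 102, 102, 103, 103, 104, 104, 105, 104, 104, 105, 104, 96, 90, 90, 90, 89, 90, 89, 95, 124, 148, 154, 155, 154, 154, 154, 154, 153, 139, 103, 75, 71, 76, 89, 99, 103, 105, 105, 105, 105, 105, 104, 105, 104, 105, 105, 105, 104, 105, 107, 110, 107, 106, 105, 105, 104, 105, 104, 104, 108, 139, 162, 169, 169, 168, 169, 169, 169, 167, 141, 112, 103, 103, 102, 102, 102, 103, 102, 102, 102, 103, 103, 116,
[... 573 characters left out ...]
42, 142, 138, 108, 82, 78, 79, 79, 78, 79, 78, 78, 78, 78, 80, 90, 95, 101, 104, 104, 104, 105, 105, 106, 105, 106, 105, 106, 105, 105, 105, 103, 103, 103, 102, 103, 102, 102, 103, 102, 103, 103, 102, 103, 103, 102, 103, 103, 103, 103, 102, 102, 103, 102, 102, 103, 102, 103, 103, 103, 103, 103, 104, 104, 104, 104, 104, 104]
139.0 66.14946821396927
221 36.499210157017956
150 [np.float64(58.9), np.float64(64.5)]
160 [np.float64(54.7), np.float64(61.5)]
170 [np.float64(50.5), np.float64(58.5)]
180 [np.float64(46.2), np.float64(55.4)]
190 [np.float64(41.7), np.float64(52.2)]
200 [np.float64(37.3), np.float64(49.1)]
210 [np.float64(32.7), np.float64(45.8)]
220 [np.float64(28.1), np.float64(42.5)]
```

The wall edges put the empty lane's centre at 6.5 mm along the rail. That is lane −y wall −34.8, +y wall 47.8, full-lane wall 57.6. The held label's centre also reads 6.5, so it is centred. I'll relieve the side force and release.

arm_command --increments '[{"offset":[0,0.005,0],"dr":[0,0,0],"hand":-1},{"offset":[0,0,0],"dr":[0,0,0],"hand":-1}]'

```text
time_s: 6.95
eef_pos: [665.9, -39.7, 87.2]
ee_rot: [-0.0, 0.73, 0.683, 0.0]
force: [1.8, 1.8, 1.2]
grip_width: 0.252
grip_force: 39.9
```

arm_command --increments '[{"offset":[0,0,0],"dr":[0,0,0],"hand":-0.4},{"offset":[0,0,0],"dr":[0,0,0],"hand":-0.25},{"offset":[0,0,0],"dr":[0,0,0],"hand":-0.25},{"offset":[0,0,-0.05],"dr":[0,0,0],"hand":-0.25},{"offset":[0,0,-0.15],"dr":[0,0,0],"hand":-0.25},{"offset":[0,0,-0.3],"dr":[0,0,0],"hand":-0.25},{"offset":[0,0,-0.4],"dr":[0,0,0],"hand":-0.25},{"offset":[0,0,-0.4],"dr":[0,0,0],"hand":-0.25}]'

```text
time_s: 7.75
eef_pos: [665.0, -39.2, 244.8]
ee_rot: [-0.001, 0.73, 0.684, -0.001]
force: [1.1, -0.4, -0.2]
grip_width: 0.373
grip_force: 0.0
```

arm_command --increments '[{"offset":[-0.2,-0.3,-0.15],"dr":[0,0,0],"hand":-0.25},{"offset":[-0.2,-0.35,0],"dr":[0,0,0],"hand":-0.25},{"offset":[0,0,0],"dr":[0,0,0],"hand":-0.25},{"offset":[0,0,0],"dr":[0,0,0],"hand":-0.25}]'

```text
time_s: 8.15
eef_pos: [584.2, -82.4, 261.7]
ee_rot: [-0.0, 0.73, 0.683, -0.0]
force: [-0.0, 0.2, 0.4]
grip_width: 0.372
grip_force: 0.0
```

```bash
python3 - <<'E'
from h import *
import pickle
w=ctrl.camera_info("wrist");im=ctrl.capture("wrist");pickle.dump((w,im),open("w5.pkl","wb"))
cv2.imwrite("pics/w5.png",im[:,:,::-1])
delta([568,-32,240],-0.065)
print(proj(w,[568,-32,194]),proj(w,[665.6,-38,114]))
E
```

```text
pos [585.1 -82.1 261.6] off [ 0.408 -0.17   0.18 ] turn z -0.001 tilt dr [0. 0. 0.] q6 -0.27 t 8.2 F [ 0.4 -0.9 -0.4] grip 0.37485952587015076 0.0
[281.16973422 140.57963727] [404.43084862 129.70184281]
```

View pics/w5.png

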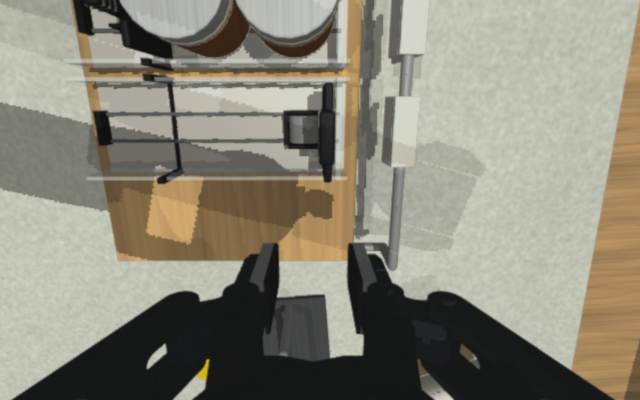

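The holder hangs at (402, 97–166), in line with the empty lane's walls at rows ~80 and ~179. The tab and paddle are at (320–334, 83–183), and the fill line is at about column 175.

```bash
python3 - <<'E'
from h import *
import pickle
w,im=pickle.load(open("w5.pkl","rb"));u=np.array([.0655,.998]);v=np.array([.998,-.0655])
g=im.max(2).astype(int)
for r in range(80,190,6):print(r,g[r,314:342].tolist())
# label check & rail offset
for r,z in((97,114),(166,114)):print("lab",r,ray(w,(403,r),z)[:2]@u)
for r in(80.,179.):print("wall",r,ray(w,(220,r),130)[:2]@u)
for X in(65,70,75):
  for y in(-17,0,17):
    p=(665.6*v[0]-(-39)*.0655-0) # rail local x
    xy=v*(p-X)+u*(6.0+y);print(X,y,[proj(w,[*xy,z]).round(1).tolist() for z in(154,194)])
g2=g[90:180,402];print(g[92:102,402],g[160:172,402])
E
```

```text
80 [195, 195, 195, 195, 195, 195, 196, 195, 193, 191, 192, 195, 196, 196, 195, 194, 195, 195, 195, 194, 179, 163, 163, 187, 198, 201, 202, 200]
86 [101, 100, 101, 102, 112, 116, 117, 115, 93, 57, 28, 30, 42, 47, 48, 51, 52, 45, 43, 82, 100, 106, 122, 155, 168, 169, 169, 173]
92 [134, 131, 130, 131, 131, 131, 128, 109, 67, 27, 22, 28, 40, 45, 46, 49, 51, 44, 47, 83, 100, 134, 161, 196, 210, 211, 210, 210]
98 [126, 126, 126, 125, 126, 126, 124, 105, 65, 26, 20, 31, 40, 45, 47, 48, 49, 42, 47, 83, 94, 109, 162, 200, 210, 211, 211, 210]
104 [126, 126, 126, 125, 125, 125, 123, 105, 65, 27, 21, 31, 41, 44, 46, 48, 48, 40, 45, 82, 94, 108, 161, 199, 210, 211, 210, 210]
110 [67, 67, 68, 71, 92, 97, 89, 60, 29, 22, 23, 25, 26, 29, 28, 28, 33, 36, 61, 89, 112, 129, 172, 201, 209, 210, 210, 208]
116 [70, 67, 65, 64, 80, 59, 32, 36, 43, 44, 46, 45, 47, 47, 48, 49, 49, 49, 46, 37, 45, 106, 166, 193, 197, 199, 200, 195]
122 [67, 66, 66, 67, 81, 59, 33, 35, 41, 44, 45, 45, 46, 46, 46, 48, 48, 48, 43, 33, 52, 115, 169, 195, 201, 201, 200, 193]
128 [68, 67, 65, 61, 51, 33, 24, 29, 34, 35, 37, 38, 39,
[... 1232 characters left out ...]
88 [167, 167, 166, 167, 167, 169, 173, 179, 181, 182, 178, 173, 169, 169, 170, 171, 175, 176, 177, 176, 173, 171, 172, 174, 178, 182, 182, 180]
lab 97 32.320716422698794
lab 166 -25.653865436418577
wall 80.0 44.708487525789835
wall 179.0 -33.686827963933105
65 -17 [[330.6, 156.5], [333.8, 166.4]]
65 0 [[330.9, 133.6], [334.3, 139.4]]
65 17 [[331.3, 109.7], [334.8, 111.1]]
70 -17 [[323.9, 156.5], [325.9, 166.4]]
70 0 [[324.2, 133.6], [326.2, 139.4]]
70 17 [[324.4, 109.7], [326.5, 111.1]]
75 -17 [[317.3, 156.6], [318.1, 166.4]]
75 0 [[317.4, 133.6], [318.2, 139.4]]
75 17 [[317.5, 109.7], [318.3, 111.1]]
[128 128 125 131 174 205 214 214 215 214] [192 192 191 193 205 211 187 160 149 147 138 132]
```

```bash
python3 - <<'E'
from h import *
import pickle
w,im=pickle.load(open("w5.pkl","rb"));u=np.array([.0655,.998]);v=np.array([.998,-.0655])
g=im.mean(2).astype(int)
for c in(210,250):print(c,"r70",g[56:92,c].tolist(),"\n  r170",g[170:190,c].tolist())
for c in(392,402,410):print(c,g[88:102,c].tolist(),g[158:175,c].tolist())
print("fullab",g[45:62,410].tolist())
t=ray(w,(326.3,138),194);print("tab",t.round(1));delta([t[0],t[1],240],-0.0655)
E
```

```text
210 r70 [51, 101, 134, 159, 168, 168, 157, 131, 117, 135, 143, 121, 93, 79, 73, 79, 89, 123, 137, 141, 153, 169, 176, 182, 187, 165, 144, 155, 135, 111, 120, 181, 208, 211, 209, 210] 
  r170 [100, 97, 92, 89, 89, 92, 112, 138, 147, 137, 107, 86, 84, 84, 85, 85, 85, 85, 84, 85]
250 r70 [108, 155, 181, 190, 194, 193, 182, 152, 134, 138, 140, 112, 80, 69, 68, 68, 77, 121, 139, 142, 154, 171, 177, 183, 187, 165, 150, 169, 140, 100, 99, 115, 135, 182, 203, 205] 
  r170 [99, 96, 90, 87, 87, 89, 110, 136, 144, 133, 102, 81, 78, 77, 78, 77, 79, 79, 79, 79]
392 [195, 198, 198, 197, 196, 194, 192, 187, 150, 109, 96, 95, 94, 95] [176, 173, 176, 180, 181, 193, 200, 202, 195, 176, 166, 163, 162, 160, 159, 159, 161]
402 [122, 124, 125, 126, 127, 127, 123, 128, 169, 200, 209, 209, 209, 209] [186, 186, 187, 186, 186, 188, 200, 205, 183, 157, 147, 145, 136, 130, 129, 129, 128]
410 [133, 133, 132, 135, 137, 135, 133, 141, 173, 200, 209, 209, 209, 209] [185, 185, 185, 185, 185, 184, 184, 185, 171, 162, 162, 163, 163, 163, 164, 166, 169]
fullab [209, 209, 209, 209, 209, 209, 209, 208, 187, 147, 144, 152, 152, 153, 151, 149, 148]
tab [596.1 -32.3 194. ]
pos [585.1 -82.1 261.6] off [0.421 0.064 0.18 ] turn z -0.0 tilt dr [0. 0. 0.] q6 -0.27 t 8.2 F [ 0.4 -0.9 -0.4] grip 0.37485952587015076 0.0
```

```bash
python3 - <<'E'
from h import *
import pickle
w,im=pickle.load(open("w5.pkl","rb"));u=np.array([.0655,.998])
f=lambda c,r,z:(ray(w,(c,r),z)[:2]@u).round(1)
print("wall",f(230,72.7,130),f(230,76.7,130),f(230,180.3,130),"label",f(402,95.8,114),f(402,166.3,114),"full",f(410,53.4,114))
E
```

```text
wall 50.0 47.1 -34.8 label 33.3 -25.9 full 65.7
```

```bash
python3 - <<'E'
from h import *
T=cv2.imread("pics/top0.png").mean(2).astype(int);c=ctrl.camera_info("top")
for r in(228,255,262):print(r,T[r,274:346].tolist())
print("rail L",[T[r,254:268].tolist() for r in(177,178,179,180)]);print("rail R",[T[r,360:374].tolist() for r in(181,182,183,184)])
print("full",[T[r,284:316].tolist() for r in(177,178,179)])
u=np.array([.0655,.998])
f=lambda x,y,z:(ray(c,(x,y),z)[:2]@u).round(2)
print("z130 row228",[(x,f(x,228,130)) for x in(280,310,314,340)]);print("z130 row255",[(x,f(x,255,130)) for x in(280,310,340)])
print("z114",[(x,f(x,178,114)) for x in(290,310)],"z105",f(260,178,105),f(367,183,105))
E
```

```text
228 [123, 122, 123, 123, 123, 123, 122, 123, 125, 129, 144, 154, 156, 155, 155, 155, 155, 154, 155, 155, 154, 155, 154, 155, 153, 154, 154, 154, 154, 148, 123, 84, 93, 122, 115, 98, 114, 133, 134, 131, 147, 156, 157, 157, 158, 148, 133, 139, 153, 157, 157, 157, 155, 140, 129, 146, 157, 158, 157, 157, 156, 154, 142, 121, 119, 126, 126, 127, 127, 126, 125, 125]
255 [44, 45, 63, 74, 77, 91, 112, 111, 98, 114, 146, 157, 158, 157, 157, 148, 134, 146, 156, 158, 157, 158, 153, 137, 133, 149, 157, 158, 158, 157, 157, 153, 136, 109, 110, 128, 129, 126, 145, 156, 158, 157, 158, 154, 139, 128, 145, 156, 158, 157, 158, 148, 131, 139, 153, 157, 157, 157, 156, 154, 147, 130, 109, 112, 123, 123, 124, 123, 120, 114, 111, 110]
262 [99, 109, 117, 122, 125, 125, 124, 115, 107, 116, 123, 125, 127, 127, 125, 115, 104, 99, 98, 98, 97, 95, 95, 94, 110, 129, 131, 130, 130, 133, 137, 129, 105, 90, 109, 122, 115, 120, 138, 149, 149, 148, 144, 128, 90, 62, 64, 73, 79, 81, 79, 73, 82, 120, 146, 155, 155, 155, 154, 151, 139, 120, 111, 111, 111, 110, 112, 111, 112, 111, 111, 111]
rail L [[145, 145, 141, 126, 106,
[... 623 characters left out ...]
 154, 154, 154, 154, 155, 155, 155, 155, 156, 147, 126, 119, 123, 124, 124, 123, 122], [110, 109, 112, 112, 113, 112, 124, 144, 153, 154, 156, 155, 154, 155, 155, 154, 155, 155, 156, 155, 156, 155, 156, 155, 148, 126, 119, 121, 121, 121, 120, 119], [123, 122, 123, 123, 123, 121, 126, 138, 146, 149, 150, 152, 153, 152, 151, 153, 153, 153, 152, 151, 152, 153, 154, 154, 147, 126, 115, 117, 118, 118, 118, 115]]
z130 row228 [(280, np.float64(145.33)), (310, np.float64(50.71)), (314, np.float64(38.11)), (340, np.float64(-43.69))]
z130 row255 [(280, np.float64(139.3)), (310, np.float64(45.51)), (340, np.float64(-48.07))]
z114 [(290, np.float64(126.16)), (310, np.float64(61.26))] z105 225.17 -124.73
```

arm_command --increments '[{"offset":[0.22,0.03,0],"dr":[0,0,0],"hand":-0.25},{"offset":[0.2,0.034,0],"dr":[0,0,0],"hand":-0.25},{"offset":[0,0,0.1],"dr":[0,0,0],"hand":-0.25},{"offset":[0,0,0],"dr":[0,0,0],"hand":-0.25},{"offset":[0,0,0],"dr":[0,0,0],"hand":-0.25}]'

```text
time_s: 8.7
eef_pos: [596.1, -32.8, 248.5]
ee_rot: [-0.0, 0.73, 0.684, -0.0]
force: [0.2, 0.1, 0.2]
grip_width: 0.375
grip_force: 0.0
```

```bash
python3 - <<'E'
from h import *
import pickle
w=ctrl.camera_info("wrist");im=ctrl.capture("wrist");pickle.dump((w,im),open("w6.pkl","wb"))
delta([596.1,-32.3,163],-0.0655)
p=proj(w,[596.1,-32.3,194]);print(p)
g=im.max(2).astype(int)
for r in range(int(p[1])-36,int(p[1])+30,8):print(r,g[r,int(p[0])-24:int(p[0])+25].tolist())
for c in range(-6,7,6):print(c,g[int(p[1])-70:int(p[1])+60:2,int(p[0])+c].tolist())
E
```

```text
pos [596.1 -33.  249. ] off [ 0.006 -0.     0.717] turn z -0.0 tilt dr [-0.  0.  0.] q6 -0.19 t 8.75 F [-0.2 -0.2 -1.1] grip 0.3770528633159949 0.0
[312.54969766 221.48966979]
185 [66, 66, 67, 68, 67, 68, 68, 66, 68, 68, 67, 66, 67, 67, 68, 68, 68, 64, 47, 25, 17, 18, 19, 20, 18, 20, 20, 21, 24, 23, 25, 35, 76, 92, 95, 95, 103, 155, 193, 204, 206, 205, 202, 198, 196, 196, 195, 181, 169]
193 [73, 73, 73, 77, 79, 80, 80, 80, 80, 79, 72, 67, 67, 67, 68, 68, 64, 54, 41, 30, 24, 25, 22, 20, 22, 21, 22, 21, 21, 23, 26, 36, 63, 79, 90, 94, 98, 131, 168, 180, 182, 183, 193, 196, 196, 195, 192, 178, 167]
201 [75, 76, 77, 77, 79, 80, 80, 81, 79, 80, 79, 78, 77, 75, 74, 76, 65, 42, 24, 18, 18, 16, 18, 18, 17, 18, 18, 20, 19, 27, 31, 28, 30, 64, 87, 95, 103, 127, 154, 165, 165, 163, 141, 119, 113, 112, 116, 152, 163]
209 [22, 21, 20, 21, 21, 22, 20, 20, 22, 23, 19, 20, 18, 21, 22, 22, 30, 28, 20, 16, 20, 17, 20, 16, 19, 18, 26, 30, 31, 31, 29, 26, 31, 64, 87, 93, 99, 135, 159, 164, 165, 162, 139, 118, 112, 112, 108, 111, 144]
217 [94, 95, 94, 95, 99, 101, 101, 102, 101, 101, 101, 102, 101, 102, 
[... 1227 characters left out ...]
25, 24, 24, 26, 28, 29, 30, 33, 33, 33, 37, 41, 40, 53, 152, 170, 171, 170, 170, 185, 193, 193, 193, 194, 193, 193, 193, 193, 192, 192, 192, 193]
0 [62, 62, 62, 60, 51, 51, 51, 50, 51, 25, 22, 21, 20, 21, 20, 21, 21, 18, 16, 19, 24, 22, 16, 18, 15, 17, 18, 20, 18, 19, 20, 18, 19, 19, 17, 18, 16, 17, 19, 19, 18, 18, 18, 17, 19, 18, 19, 71, 87, 89, 123, 167, 170, 184, 192, 192, 192, 192, 193, 194, 193, 194, 193, 194, 193]
6 [24, 25, 19, 17, 21, 34, 35, 35, 35, 35, 36, 33, 34, 34, 34, 33, 34, 25, 18, 46, 33, 26, 26, 27, 29, 31, 29, 30, 29, 29, 28, 22, 18, 17, 18, 17, 19, 17, 19, 19, 17, 17, 18, 18, 21, 20, 20, 20, 25, 27, 62, 162, 168, 170, 190, 191, 191, 191, 191, 191, 191, 192, 192, 193, 193]
```

arm_command --increments '[{"offset":[0,0,0.25],"dr":[0,0,0],"hand":-0.25},{"offset":[0,0,0.2],"dr":[0,0,0],"hand":-0.25},{"offset":[0,0,0.15],"dr":[0,0,0],"hand":-0.25},{"offset":[0,0,0.11],"dr":[0,0,0],"hand":-0.25},{"offset":[0,0,0],"dr":[0,0,0],"hand":-0.25},{"offset":[0,0,0],"dr":[0,0,0],"hand":-0.25}]'

```text
time_s: 9.35
eef_pos: [596.4, -32.7, 164.7]
ee_rot: [0.0, 0.73, 0.684, 0.0]
force: [0.6, -0.0, 0.2]
grip_width: 0.375
grip_force: 0.0
```

arm_command --increments '[{"offset":[0,0,0],"dr":[0,0,0],"hand":-0.6},{"offset":[0,0,0],"dr":[0,0,0],"hand":-1},{"offset":[0,0,0],"dr":[0,0,0],"hand":-1},{"offset":[0,0,0],"dr":[0,0,0],"hand":-1},{"offset":[0,0,0],"dr":[0,0,0],"hand":-1},{"offset":[0,0,0],"dr":[0,0,0],"hand":-1}]' --grip_force 60

```text
time_s: 9.95
eef_pos: [596.2, -32.5, 165.0]
ee_rot: [0.001, 0.73, 0.684, 0.0]
force: [-1.3, -0.7, 7.3]
grip_width: 0.11
grip_force: 59.0
```

```bash
python3 - <<'E'
from h import *
for i in range(2):
  delta([596.1,-32.3,163],-0.0655);ctrl.capture("side")
s=tool()[0];print(s["eef_pos"][:2]@[.998,-.0655],s["wrist_torque"])
E
```

```text
pos [596.2 -32.5 165. ] off [ 0.002 -0.001  0.017] turn z 0.0 tilt dr [ 0.002  0.001 -0.   ] q6 -0.19 t 9.95 F [-1.3 -0.7  7.3] grip 0.11019540854006821 59.02629375457764
pos [596.3 -32.5 165.1] off [ 0.002 -0.001  0.017] turn z 0.0 tilt dr [0.002 0.001 0.   ] q6 -0.19 t 10.0 F [-2.2 -0.3  5.9] grip 0.1090492839635081 59.02636170387268
597.1799139275583 [-0.02599536  0.39717429 -0.04033679]
```

arm_command --increments '[{"offset":[0,-0.08,0],"dr":[0,0,0],"hand":-1},{"offset":[0,-0.16,0],"dr":[0,0,0],"hand":-1},{"offset":[0,-0.18,0],"dr":[0,0,0],"hand":-1},{"offset":[0,-0.18,0],"dr":[0,0,0],"hand":-1},{"offset":[0,-0.18,0],"dr":[0,0,0],"hand":-1},{"offset":[0,-0.18,0],"dr":[0,0,0],"hand":-1},{"offset":[0,-0.14,0],"dr":[0,0,0],"hand":-1},{"offset":[0,-0.06,0],"dr":[0,0,0],"hand":-1}]'

```text
time_s: 10.85
eef_pos: [457.7, -23.4, 165.0]
ee_rot: [0.002, 0.73, 0.684, 0.002]
force: [7.9, 0.2, 2.2]
grip_width: 0.108
grip_force: 58.8
```

arm_command --increments '[{"offset":[0,0,0],"dr":[0,0,0],"hand":-1},{"offset":[0,0,0],"dr":[0,0,0],"hand":-1}]'

```text
time_s: 11.05
eef_pos: [458.6, -23.5, 165.1]
ee_rot: [0.002, 0.73, 0.684, 0.002]
force: [6.3, 1.8, 3.8]
grip_width: 0.11
grip_force: 59.1
```

```bash
python3 - <<'E'
from h import *
import pickle
w=ctrl.camera_info("wrist");im=ctrl.capture("wrist");pickle.dump((w,im),open("w7.pkl","wb"))
S=ctrl.capture("side");cv2.imwrite("pics/s7.png",S[:,:,::-1])
for i in range(3):
  delta([596.1,-32.3,163],-0.0655);s=tool()[0];print(s["eef_pos"][:2]@[.998,-.0655],s["eef_pos"][:2]@[.0655,.998]);ctrl.capture("top")
g=im.max(2).astype(int)
b=np.argwhere(g>=0)
T=ctrl.capture("top");cv2.imwrite("pics/top7.png",T[:,:,::-1])
E
```

```text
pos [458.8 -23.5 165. ] off [0.002 1.147 0.023] turn z -0.0 tilt dr [ 0.006  0.    -0.   ] q6 -0.24 t 11.15 F [6.4 1.2 3.3] grip 0.10909825013092847 59.173675775527954
459.4092207844211 6.602956950949981
pos [458.8 -23.5 165. ] off [0.002 1.146 0.023] turn z -0.0 tilt dr [ 0.006  0.    -0.   ] q6 -0.24 t 11.2 F [6.8 1.  4.2] grip 0.10540218359159845 59.18213903903961
459.4349800631889 6.609925929377311
pos [458.9 -23.5 165.1] off [0.002 1.146 0.023] turn z 0.0 tilt dr [0.007 0.    0.   ] q6 -0.24 t 11.25 F [6.3 1.2 3.2] grip 0.10821699709570298 59.187108278274536
459.47459991942463 6.590984030870307
```

arm_command --increments '[{"offset":[0,-0.019,0],"dr":[0,0,0],"hand":-1},{"offset":[0,0,0],"dr":[0,0,0],"hand":-1},{"offset":[0,0,0],"dr":[0,0,0],"hand":-1},{"offset":[0,0,0],"dr":[0,0,0],"hand":-1},{"offset":[0,0,0],"dr":[0,0,0],"hand":-1}]'

```text
time_s: 11.85
eef_pos: [456.6, -23.3, 165.0]
ee_rot: [0.002, 0.73, 0.684, 0.002]
force: [6.8, 0.6, 3.7]
grip_width: 0.11
grip_force: 59.2
```

```bash
python3 - <<'E'
from h import *
import pickle
w=ctrl.camera_info("wrist");im=ctrl.capture("wrist");pickle.dump((w,im),open("w8.pkl","wb"))
X=[]
for i in range(4):
  s=tool()[0];X.append(s["eef_pos"][:2]@[.998,-.0655]);ctrl.capture("top")
print(X,s["force"],s["grip_width"])
# line & ribs: rail axis local x from wrist = 667.0 ; line at -205, rib tops z=136, lane centre local y ~5.5
v=np.array([.998,-.0655]);u=np.array([.0655,.998]);rx=665.6*.998+39.5*.0655
g=im.max(2).astype(int)
for dy,z in((41,136),(39,130),(30,94),(36,94)):
    xy=v*(rx-205)+u*(5.5+dy);p=proj(w,[*xy,z]);print(dy,z,p.round(1))
    r=int(p[1]);c=int(p[0])
    if 3<r<397:
      for q in(-3,0,3):print(r+q,c-20,g[r+q,c-20:c+21].tolist())
E
```

```text
[np.float64(457.2102242209703), np.float64(457.205901743522), np.float64(457.204122333021), np.float64(457.20547615773523)] [ 7.10381541 -0.02945802  3.23842925] 0.11175773685481258
41 136 [321.4 166.9]
163 301 [165, 164, 165, 164, 167, 185, 193, 195, 195, 194, 189, 162, 141, 136, 130, 88, 46, 38, 39, 40, 39, 42, 40, 41, 39, 45, 90, 176, 203, 206, 206, 205, 203, 177, 162, 163, 164, 165, 164, 164, 164]
166 301 [220, 219, 218, 218, 217, 206, 197, 197, 197, 194, 165, 140, 135, 135, 131, 89, 46, 39, 39, 38, 39, 39, 39, 39, 38, 44, 97, 191, 218, 220, 220, 220, 220, 219, 219, 220, 220, 220, 220, 220, 220]
169 301 [200, 196, 153, 122, 118, 117, 118, 118, 117, 114, 80, 48, 44, 45, 44, 38, 36, 37, 37, 37, 39, 40, 47, 49, 51, 54, 94, 176, 204, 206, 207, 206, 206, 206, 206, 206, 206, 205, 206, 207, 207]
39 130 [321.  168.5]
165 301 [219, 218, 219, 219, 219, 218, 218, 218, 218, 216, 187, 150, 136, 135, 131, 89, 46, 39, 39, 39, 38, 40, 40, 40, 39, 45, 96, 191, 218, 220, 220, 220, 219, 213, 210, 216, 219, 219, 219, 219, 219]
168 301 [213, 209, 174, 152, 149, 148, 146, 147, 147, 144, 116, 95, 93, 9
[... 873 characters left out ...]
 204, 203, 203, 203, 203, 203, 203, 203, 203, 204, 204, 203, 203, 203, 204]
36 94 [319.4 162.4]
159 299 [110, 111, 110, 111, 111, 110, 111, 110, 109, 108, 108, 108, 109, 108, 108, 107, 86, 52, 25, 20, 18, 20, 20, 20, 19, 19, 20, 39, 95, 122, 129, 129, 129, 129, 129, 129, 128, 118, 112, 111, 110]
162 299 [125, 125, 125, 125, 124, 124, 125, 129, 130, 131, 131, 130, 130, 124, 122, 120, 110, 74, 42, 38, 38, 38, 39, 39, 39, 39, 39, 43, 73, 135, 156, 158, 158, 157, 156, 137, 126, 125, 125, 125, 124]
165 299 [219, 218, 219, 218, 219, 219, 219, 218, 218, 218, 218, 216, 187, 150, 136, 135, 131, 89, 46, 39, 39, 39, 38, 40, 40, 40, 39, 45, 96, 191, 218, 220, 220, 220, 219, 213, 210, 216, 219, 219, 219]
```

The pusher has travelled 140.0 mm. In the wrist image the paddle's front edge (column 322.3) matches the centre of the fill-line rib (column 321.8), and the spring pulls about 7 N. Handing in.

```bash
python3 -c "
from rig import ctrl
print(ctrl.finish_job())"
```

```text
the job is handed in; nothing more can be done
None
```

The job is handed in: the wide label holder hangs on the rail in front of the empty lane, card outward and within about 3 mm of centre by my measurements, and the pusher is held at the fill line at 140 mm of travel; the robot's clock read about 12 s.

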